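Seat a pine block in a three-datum drilling fixture until the sprung catch locks it

ROBOT

A 6-joint arm with a two-finger parallel gripper is mounted at the origin on a cart in front of the work surface, level with it; the furniture and walls round the work are solid. World frame = base frame: x ahead of the robot, y to its left, z up, the work surface at z = 0. Lengths are in mm, angles in degrees, forces in N, time in s.
With the tool pointing down it reaches from about 300 to 875 mm from the base axis. Payload 4.2 kg.
Tool frame: the origin (TCP) lies midway between the tips of the shut fingers; the grasp point (between the pads) lies 19 mm behind it (bot.pinch_z is the distance from the TCP to the grasp point, in mm); z points along the fingers, y is the line along which they close (so a half turn about z gives the same grasp; the last joint's range is limited). The gripper opens to 85 mm and grips with 20 to 120 N. Pads are 22 mm wide; open, the fingers measure 114 mm over their backs; the gripper's body (76 mm by 85 mm) begins 54 mm behind the grasp point. The pads swing forward as they close: fully open they stand 13 mm farther back than shut.
Start: joints at [-71.963, 18.312, 89.639, -0, 72.044, -1.146], TCP at [188.937, -543.088, 231.338] pointing down, gripper open.
Joint ranges: [-177.97, 177.97], [-48.28, 115.42], [12.27, 149.76], [-77.06, 257.06], [2.81, 150.46], [-146.56, 146.56]. Speed limits (degrees/s): [147.25, 147.25, 180, 180, 180, 180].

INTERFACE

Orientations are given as [roll, pitch, yaw] about the fixed x, y, z axes, in that order (R = Rz(yaw) Ry(pitch) Rx(roll)).
In Python, from bench import bot, order, read_camera, camera_model gives the robot as it stands (bot), with the cameras as plain functions and the job (order).
- The arm moves only by the shell command python3 jog.py 'ROWS' [OPENING] [FORCE]. ROWS is 1 to 5 rows, parted by semicolons, with the numbers parted by spaces; each row has 4 numbers: dx, dy, dz in mm, then a turn about the tool's z in degrees; each row is the pose to reach, as a shift and turn from the pose commanded when the command began, along the tool's axes at that moment; what a row does not reach only later rows make up. A row lasts 1/10 s, in which the tool goes at most 50 mm and 8.59 degrees, less where a joint would pass 70% of its speed; a pose out of reach is approached as far as the arm can. OPENING is the finger opening in mm, set as the command begins (- or left out keeps the last). The fingers move at their own pace and stop on an object; FORCE is the grip in N (left out, the last holds). Time passes only in rows, so rows that do not move let the fingers close. It prints the time, the measured TCP pose, the force, the opening and the grip force at its end. Input that does not fit is refused with a message, and nothing moves.
- bot.get_state(): the state, without advancing time (a new reading comes with each control period).
- read_camera(name): name is "side" or "top"; returns the picture (384x512x3 uint8, red, green, blue); there is no depth.
- camera_model(name): a dict with "fovy" (degrees; the focal length in pixels is half the picture's height over the tangent of half this angle, whatever the lens; pixels are square), "cx", "cy" (the principal point, pixels), "k1" (the pictures are not rectified: a ray, as slopes to the right and down, at radius r is drawn at 1 + k1 r^2 times it, then the intrinsics apply), "world_from_camera" (4x4, takes a point from camera to world coordinates). Camera axes: x right, y up, looking along -z (the intrinsics and any distortion apply to the point x, -y, -z); pixel columns grow to the right and rows downward; lengths in mm; the calibration is good to about 2 mm. A picture is of the moment at which its call begins. camera_model takes no time and is no camera call.
- order.hand_in(): hands the job in; it is judged then, once.
The state is a dict: "clock": time; "qpos": joint angles; "dq": joint speeds; "joint_efforts": joint torques, N m; "position": TCP position; "tcp_rot": TCP orientation; "contact_force": force on the tool from outside, world axes, zero at the start; "moment": the same for the moment, N m; "opening": finger opening in mm; "grip_force": force on a finger pad.
Only numpy, scipy, OpenCV 4.12 (cv2) and the standard library are available. Lean on these libraries where they do the work, as an engineer would, in place of code of your own. Each camera call takes 0.05 s, during which the arm holds its last target. There are 200 camera calls.

TASK

Load the pine block into the aluminium drilling fixture, lying lengthways along it: set it on the plate over the red sprung catch, about a centimetre clear of the rear stops and of the blue end stop, and press it down flat on the plate. Keeping it pressed flat, first slide it squarely back against the two steel rear stops, then slide it along them to the end stop until the red catch flicks up behind it, and let go. Do not ram the stops, and leave the other things on the bench where they are.

Things in the scene. Friction and masses are not known exactly. Their poses are not given: they have to be found in the camera images.
- block: pine block, 45 (its x) x 110 (its y) x 45 mm (z), about 0.16 kg, loose on the bench; origin at the centre of its underside, z up. Either end may lead. Grip it across its 45 mm width by its upper half, fingertips at least 18 mm above its underside, so that the fingers pass over the stops
- fixture: aluminium fixture screwed to the bench, plate 120 (its x) x 220 (its y) x 30 mm; origin at the centre of its underside, z up. Its flat top, 30 mm over the bench, is the primary face. Rear stops at its +x side, end stop at its +y end, sprung catch in a slot towards its -y end
- nest (a point): point on the plate's top face, axes as the fixture's, at (10, 30, 30) mm in the fixture's frame: where the origin of the fully seated block lies, the block's length along y. The block loads from about (-12, -12) mm off this point in x, y, where its tail (-y) end covers the tip of the catch
- rear_stops: two steel stop blocks, 24 mm long in y, 14 mm high over the plate, centred 5 mm to -y and 65 mm to +y of the fixture's origin; their contact faces look to -x, 22.5 mm to +x of the nest. Origin on the plate's top face over the fixture's origin, axes as the fixture's
- end_stop: blue stop block, 28 mm wide in x, 14 mm high over the plate; its contact face looks to -y, 55 mm to +y of the nest. Origin on the plate's top face over the fixture's origin, axes as the fixture's
- catch_tip (a point): point at plate-top height under the free (+y) end of the catch, 2.5 mm behind the tail end of the seated block
- catch (a joint): red sprung lever, 20 mm wide, 48 mm from hinge (-y end) to tip: 0 = up, tip 7 mm over the plate; about 0.16 = pressed level by a block lying flat on the plate. Pressing its tip level takes about 7 N, more than the block weighs: a block just laid on it is tipped up. It springs up when the block's tail has passed its tip, within about 2 mm of the end stop
- tape_measure: yellow tape measure, 66 x 72 x 34 mm, bystander; origin at the centre of its underside
- spray_blue: tall spray can, 59 mm across, 198 mm high, bystander; origin at the centre of its underside
- pliers_black: black pliers, 174 mm long, lying flat, bystander; origin under their middle
- driver_yellow: yellow screwdriver, 162 mm long, lying flat, bystander; origin under its middle
- masking_tape: roll of masking tape lying flat, 104 mm across, 25 mm high, bystander; origin at the centre of its underside
- combo_wrench: steel spanner, 160 mm long, lying flat, bystander; origin under its middle
- driver_blue: blue screwdriver, 132 mm long, lying flat, bystander; origin under its middle

How it is judged:
By the outcome, as a careful person would: the job done as asked, in the order asked, and still so for the second after the job is handed in, with the robot touching nothing.
It also fails if it takes over 64 s, if anything falls off the work surface, if the arm or the gripper's body presses on something with over 40 N, if the wrist force passes 120 N, or if a joint passes its speed limit or range.

## Working session

There is one attempt and no reset: what is moved stays moved. The work goes in short steps, Python scripts to look and compute and a shell command to move; the robot and the scene stay as the last step left them, time stands still between calls to the robot, and variables do not carry over. Pictures are saved under pics/ and viewed, at most 10 in all, crops included, and the job is handed in when it is done.

```bash
mkdir -p pics
cat > h.py <<'E'
import numpy as np,cv2
from bench import bot, order, read_camera, camera_model
def K(n):
    m=camera_model(n); f=192/np.tan(np.radians(m["fovy"]/2)); return m,f
def pix(n,P):
    m,f=K(n); W=np.array(m["world_from_camera"]); P=np.atleast_2d(P).astype(float)
    c=(P-W[:3,3])@W[:3,:3]; s=np.c_[c[:,0],-c[:,1]]/-c[:,2:]
    s=s*(1+m["k1"]*(s**2).sum(1,keepdims=True)); return s*f+[m["cx"],m["cy"]]
def world(n,uv,z):
    m,f=K(n); W=np.array(m["world_from_camera"]); d=(np.atleast_2d(uv).astype(float)-[m["cx"],m["cy"]])/f
    s=d.copy()
    for _ in range(30): s=d/(1+m["k1"]*(s**2).sum(1,keepdims=True))
    r=np.c_[s[:,0],-s[:,1],-np.ones(len(s))]@W[:3,:3].T; o=W[:3,3]
    return o+r*((z-o[2])/r[:,2:])
def shot(n,name,box=None):
    im=read_camera(n)[:,:,::-1]; cv2.imwrite(f'pics/{name}_raw.png',im)
    if box: x0,y0,x1,y1=box; im=im[y0:y1,x0:x1]
    k=min(800/im.shape[1],600/im.shape[0]); cv2.imwrite(f'pics/{name}.png',cv2.resize(im,None,fx=k,fy=k,interpolation=cv2.INTER_CUBIC)); print(k)
E
python3 -c "
from h import *
for n in('top','side'): shot(n,n+'0'); print(camera_model(n))
print(bot.get_state())"
```

```text
1.5625
{'fovy': 49.21462054261593, 'cx': 253.11302043385743, 'cy': 200.35164721136567, 'k1': 0.01596956156843353, 'world_from_camera': array([[ 1.67428741e-02,  9.89204967e-01, -1.45578874e-01,
         2.62163422e+02],
       [-9.99762917e-01,  1.45357235e-02, -1.62117944e-02,
        -2.74663108e+01],
       [-1.39206932e-02,  1.45815792e-01,  9.89213814e-01,
         1.42935293e+03],
       [ 0.00000000e+00,  0.00000000e+00,  0.00000000e+00,
         1.00000000e+00]])}
1.5625
{'fovy': 52.935243438656016, 'cx': 255.62268831231538, 'cy': 194.8995362585851, 'k1': -0.04655023548223011, 'world_from_camera': array([[-9.83931218e-01,  8.17866081e-02, -1.58714554e-01,
         2.18090789e+02],
       [-1.78279766e-01, -4.01328062e-01,  8.98416447e-01,
         1.37677375e+03],
       [ 9.78182934e-03,  9.12275582e-01,  4.09460106e-01,
         6.98777837e+02],
       [ 0.00000000e+00,  0.00000000e+00,  0.00000000e+00,
         1.00000000e+00]])}
{'clock': 0.1, 'qpos': array([-7.19642699e+01,  1.83472177e+01,  8.96991109e+01,  1.98216301e-06,
        7.20442247e+01, -1.14716693e+00]), 'dq': array([ 0.02370478, -0.03058592, -0.21380491,  0.04964573, -0.0587413 ,
        0.12581066]), 'joint_efforts': array([-7.84950553e-04, -4.16412628e+01, -2.34704536e+01, -1.20089535e-04,
        4.89826329e-03,  1.44360394e-05]), 'position': array([ 188.7936043 , -542.67287783,  230.57602707]), 'tcp_rot': array([-1.79909465e+02, -1.81480474e-03,  1.91828950e+01]), 'contact_force': array([-0.2214608 ,  0.08420952, -0.19066181]), 'moment': array([0.0205934 , 0.01142234, 0.0284819 ]), 'grip_force': 0.0, 'opening': 85.3848027606356}
```

View pics/top0.png

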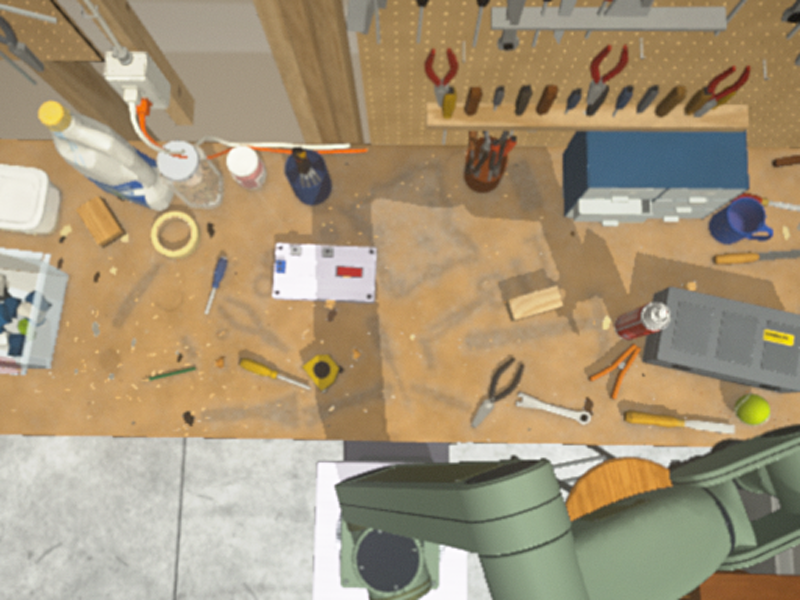

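View pics/side0.png

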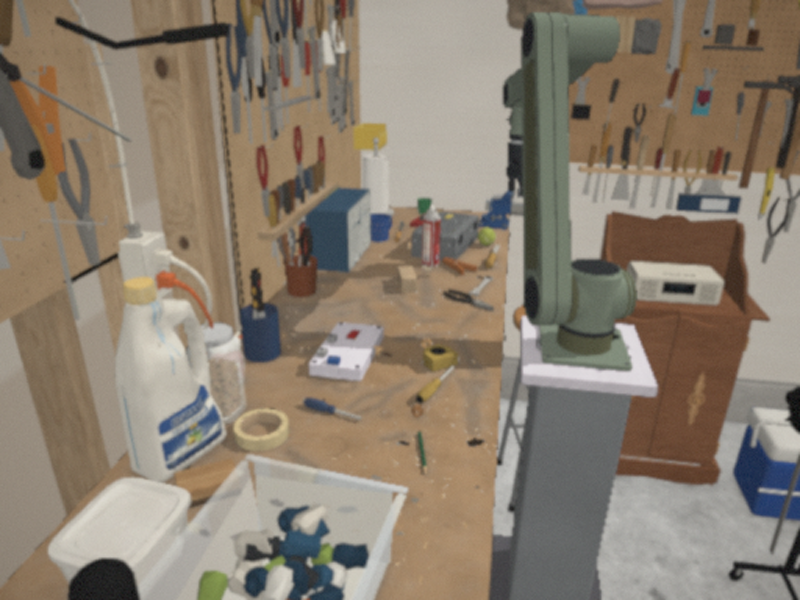

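The top view (800 px wide) shows the fixture at about (325,272), with the blue end stop at its left and the rear stops on its far side. The block is at about (535,302). Next I'll enlarge both.

```bash
python3 -c "
import cv2,numpy as np
im=cv2.imread('pics/top0_raw.png')
a=im[150:200,168:248];b=im[170:220,315:395]
r=lambda x:cv2.resize(x,(800,500),interpolation=cv2.INTER_CUBIC)[:, :]
cv2.imwrite('pics/cf.png',r(a));cv2.imwrite('pics/cb.png',r(b))"
```

```text
(no output)
```

View pics/cf.png

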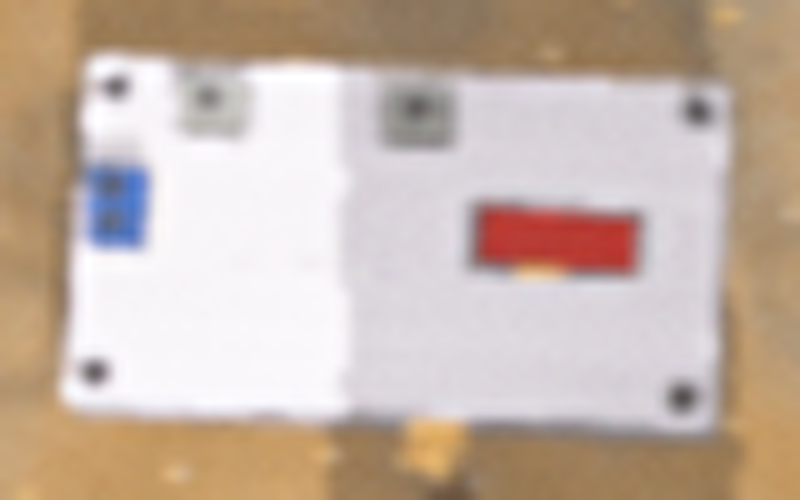

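View pics/cb.png

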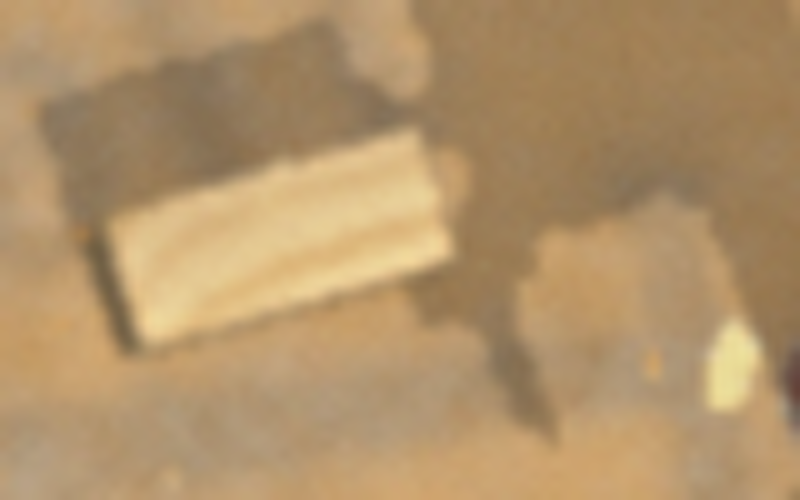

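```bash
cat > fit.py <<'E'
from h import *
from scipy.optimize import least_squares
def fit(model,uvc,off,x0):
    uv=(np.array(uvc)+.5)/10-.5+off
    def tr(p):
        c,s=np.cos(p[2]),np.sin(p[2]); M=np.array(model,float)
        return np.c_[p[0]+c*M[:,0]-s*M[:,1],p[1]+s*M[:,0]+c*M[:,1],M[:,2]]
    r=least_squares(lambda p:(pix('top',tr(p))-uv).ravel(),x0,x_scale=[100,100,.1],loss='soft_l1')
    print(r.x[:2],np.degrees(r.x[2]));print((pix('top',tr(r.x))-uv).round(2).tolist());return r.x
F=fit([[60,110,30],[60,-110,30],[-60,-110,30],[-60,110,30],[32.5,77,44],[32.5,53,44],[32.5,7,44],[32.5,-17,44]],
 [[88,55],[730,85],[712,432],[62,408],[180,135],[245,135],[382,145],[452,145]],[168,150],[500,100,0])
B=fit([[22.5,55,45],[22.5,-55,45],[-22.5,-55,45],[-22.5,55,45]],[[108,222],[415,130],[452,262],[142,348]],[315,170],[500,-300,.2])
x,y,t=F; c,s=np.cos(t),np.sin(t); R=np.array([[c,-s],[s,c]])
g=lambda a,b:(R@[a,b]+[x,y]).round(1)
print('nest',g(10,30),'load',g(-2,18),'pre',g(-2,18))
E
python3 fit.py
```

```text
[556.40538244 152.41739088] -1.6857237698784777
[[0.33, 0.54], [0.07, 0.23], [0.08, 0.06], [0.37, -0.35], [-0.57, -0.19], [-0.01, 0.11], [-0.19, -0.32], [-0.12, -0.02]]
[ 493.08739422 -302.28139258] 16.72187019447426
[[-0.7, -0.11], [0.14, 0.2], [0.6, -0.22], [-0.09, 0.13]]
nest [567.3 182.1] load [554.9 170.5] pre [554.9 170.5]
```

```bash
cat > to.py <<'E'
import sys
from h import *
from scipy.spatial.transform import Rotation as Ro
# usage: to.py x y z yaw -> shift in tool axes (level tool)
t=np.array(list(map(float,sys.argv[1:5]))); s=bot.get_state()
R=Ro.from_euler('xyz',s['tcp_rot'],degrees=True).as_matrix(); yaw=s['tcp_rot'][2]
print('shift',(R.T@(t[:3]-s['position'])).round(1),'turn',round(-((t[3]-yaw+180)%360-180),2),'F',s['contact_force'].round(1),s['clock'])
E
python3 jog.py '40 -14 0 -8;85 -30 0 -16;132 -46 0 -24;178 -62 0 -32;220 -76 0 -40' 85 && python3 to.py 493.1 -302.3 150 106.72
```

```text
clock: 0.6
position: [373.0, -397.3, 231.0]
tcp_rot: [-180.0, -0.0, 59.5]
contact_force: [0.5, -0.4, 0.3]
opening: 85.1
grip_force: 0.0
shift [142.7  55.4  81. ] turn -47.2 F [ 0.5 -0.4  0.3] 0.6
```

```bash
python3 jog.py '28 11 10 -8;56 22 26 -16;84 33 42 -24;112 44 60 -32;142 55 80 -40' && python3 jog.py '0 0 0 -7;0 0 0 -7' && python3 to.py 493.1 -302.3 70 106.72; python3 -c "
from h import *
shot('top','t1',(300,140,428,236))"
```

```text
clock: 1.1
position: [492.6, -304.5, 150.6]
tcp_rot: [180.0, 0.0, 99.5]
contact_force: [0.2, -0.2, 0.3]
opening: 85.1
grip_force: 0.0
clock: 1.3
position: [491.8, -304.3, 150.1]
tcp_rot: [-179.9, -0.1, 106.3]
contact_force: [0.3, 0.2, 0.7]
opening: 85.0
grip_force: 0.0
shift [ 1.4  1.9 80.1] turn -0.45 F [0.3 0.2 0.7] 1.3
6.25
```

View pics/t1.png

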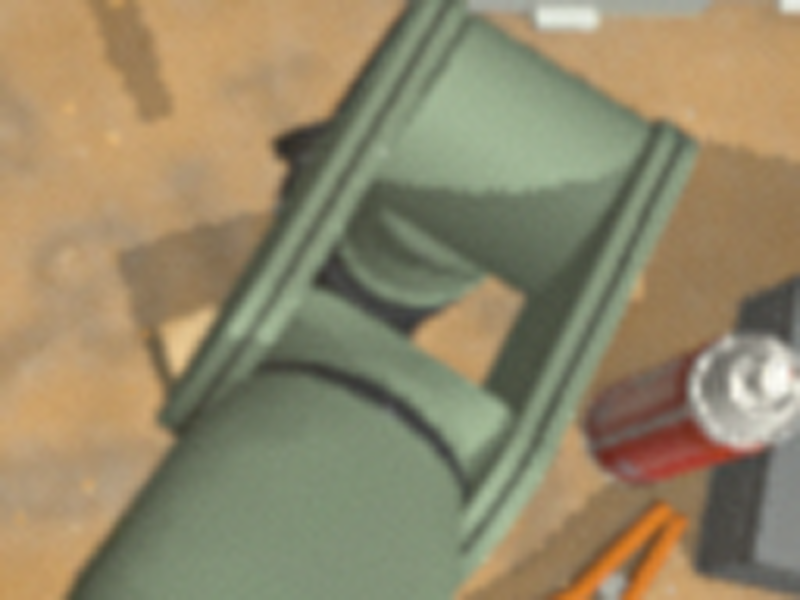

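The arm hides the block from the top camera here, and the spray can at (640,420) in this crop is clear. I'll descend.

```bash
python3 jog.py '1 2 40 0;1 2 75 0;1 2 100 0;1 2 110 0' && python3 to.py 493.1 -302.3 19 106.72
```

```text
clock: 1.75
position: [491.7, -303.6, 39.4]
tcp_rot: [-179.9, -0.2, 106.0]
contact_force: [-0.1, 0.1, -0.1]
opening: 85.1
grip_force: 0.0
shift [ 0.8  1.8 20.4] turn -0.72 F [-0.1  0.1 -0.1] 1.75
```

```bash
python3 jog.py '0 0 10 0;0 0 20 0;0 0 20 0' && python3 jog.py '0 0 0 0;0 0 0 0;0 0 0 0;0 0 0 0;0 0 0 0' 30 80 && python3 to.py 493.1 -302.3 19 106.72; python3 -c "
from h import *
shot('side','s1',(200,130,328,226))"
```

```text
clock: 2.05
position: [493.1, -303.8, 21.0]
tcp_rot: [-180.0, -0.0, 106.1]
contact_force: [-1.6, 1.0, -0.2]
opening: 85.0
grip_force: 0.0
clock: 2.55
position: [494.2, -304.2, 22.6]
tcp_rot: [179.9, 0.1, 106.2]
contact_force: [0.0, 0.1, 6.9]
opening: 43.5
grip_force: 83.7
shift [ 2.2 -0.5  3.6] turn -0.53 F [0.  0.1 6.9] 2.55
6.25
```

View pics/s1.png

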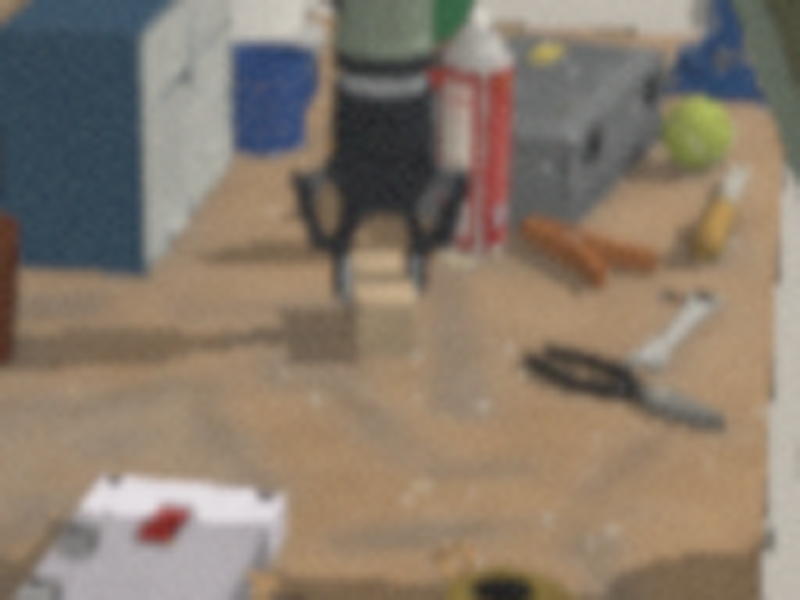

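```bash
python3 jog.py '0 0 -10 0;0 0 -30 0;0 0 -60 0;0 0 -90 0;0 0 -100 0' && python3 jog.py '20 9 0 1;55 24 0 3;95 41 0 5;135 58 0 7;170 74 0 9' && python3 to.py 554.8 168.4 120 88.31
```

```text
clock: 3.1
position: [494.7, -304.5, 124.5]
tcp_rot: [179.8, 0.2, 106.2]
contact_force: [0.6, -0.2, -1.8]
opening: 43.5
grip_force: 82.7
clock: 3.6
position: [516.0, -117.8, 120.4]
tcp_rot: [-179.9, -0.1, 97.1]
contact_force: [1.1, -0.4, -2.0]
opening: 42.9
grip_force: 82.8
shift [279.2  73.8   0.5] turn 8.78 F [ 1.1 -0.4 -2. ] 3.6
```

```bash
python3 jog.py '35 9 0 2;75 20 0 4;115 30 0 6;155 41 0 8;195 52 0 9' && python3 jog.py '30 8 0 0;60 16 0 0;80 19 0 0;80 19 0 0;80 19 0 0' && python3 to.py 554.8 168.4 70 88.31; python3 -c "
from h import *
shot('side','s2',(170,170,330,290))"
```

```text
clock: 4.1
position: [543.5, 81.7, 120.4]
tcp_rot: [-179.9, 0.0, 88.1]
contact_force: [1.0, -0.3, -2.1]
opening: 43.2
grip_force: 82.8
clock: 4.6
position: [564.9, 159.3, 120.3]
tcp_rot: [-179.9, 0.1, 88.2]
contact_force: [0.6, 0.5, -1.0]
opening: 43.6
grip_force: 82.8
shift [  8.9 -10.2  50.3] turn -0.07 F [ 0.6  0.5 -1. ] 4.6
5.0
```

View pics/s2.png

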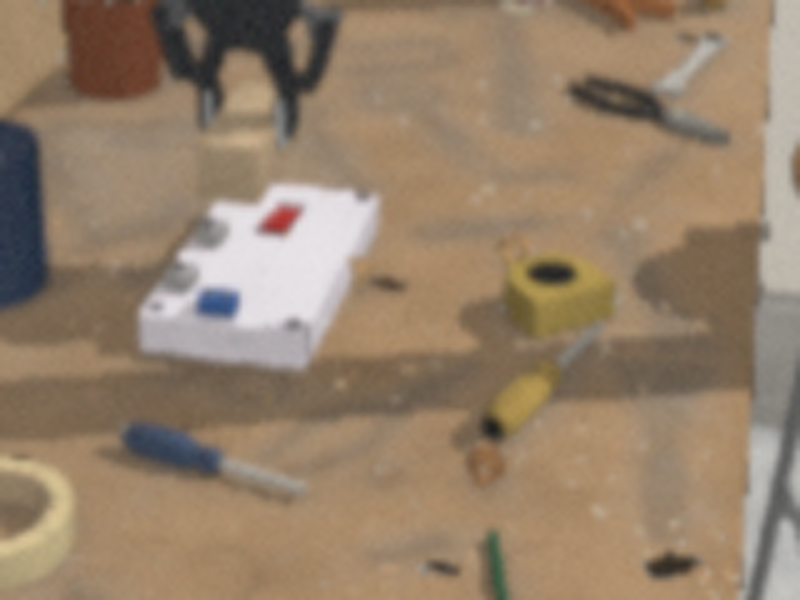

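The block hangs level in the grip behind the catch, with nothing disturbed. I'll cross-check its overhang and the fixture pose with the side camera.

Run:
```python
from h import *
q=lambda u,v:np.array([[(u+.5)/5-.5+170,(v+.5)/5-.5+170]])
for n,u,v,z in [('blk top L',200,130,142.7),('blk top R',272,142,142.7),('blk bot L',198,192,97.7),('plate nearL',142,318,30),('nearR',305,345,30),('farR',380,194,30),('farL',270,184,30)]: print(n,world('side',q(u,v),z).round(1))
t=np.radians(-1.69);c,s=np.cos(t),np.sin(t);R=np.array([[c,-s],[s,c]])
for a in([60,110],[-60,110],[-60,-110],[60,-110]): print((R@a+[556.4,152.4]).round(1))
```

```text
blk top L [[590.4 194.7 142.7]]
blk top R [[536.  204.2 142.7]]
blk bot L [[591.6 201.8  97.7]]
plate nearL [[615.1 267.9  30. ]]
nearR [[495.9 281.2  30. ]]
farR [[492.8  44.6  30. ]]
farL [[581.9  44.3  30. ]]
[619.6 260.6]
[499.7 264.1]
[493.2  44.2]
[613.1  40.7]
```

```bash
python3 jog.py '5 -5 15 0;9 -10 30 0;9 -10 40 0;9 -10 50 0;9 -10 50 0' && python3 jog.py '0 0 0 0;0 0 0 0' && python3 to.py 554.8 168.4 52.6 88.31; python3 -c "
from h import *
shot('side','s3',(190,180,270,240))"
```

```text
clock: 5.15
position: [555.4, 167.8, 69.9]
tcp_rot: [-179.9, 0.1, 88.1]
contact_force: [-0.1, -0.2, -2.4]
opening: 43.4
grip_force: 82.7
clock: 5.35
position: [556.8, 168.7, 71.9]
tcp_rot: [179.9, -0.0, 88.2]
contact_force: [0.1, -0.2, -1.3]
opening: 43.5
grip_force: 82.7
shift [-0.4 -2.  19.3] turn -0.14 F [ 0.1 -0.2 -1.3] 5.35
10.0
```

View pics/s3.png

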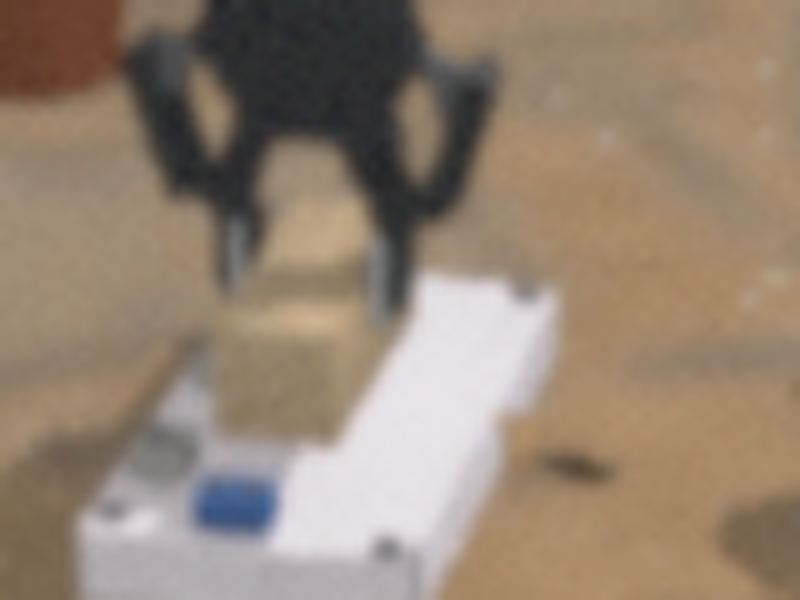

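Run:
```python
from h import *
s=bot.get_state();p=s['position'];print(p,s['qpos'].round(2))
q=lambda u,v:np.array([[(u+.5)/10-.5+190,(v+.5)/10-.5+180]])
z=p[2]-22.6
for n,u,v,h in [('blk top L',218,322,z+45),('blk top R',348,333,z+45),('bot L',213,432,z),('bot R',340,444,z),('plate nearL',80,515,30),('nearR',420,550,30),('farR',558,288,30),('end stop far L',210,474,44),('far R',276,480,44)]: print(n,world('side',q(u,v),h).round(1))
t=np.radians(-1.69);c,s=np.cos(t),np.sin(t);R=np.array([[c,-s],[s,c]])
u=lambda P:((pix('side',P)-[190,180]+.5)*10-.5).round(0).tolist()
for a in([60,110,30],[-60,110,30],[-60,-110,30],[24,85,44],[-4,85,44]): w=np.r_[R@a[:2]+[556.4,152.4],a[2]];print(w.round(1),u(w))
for a in ([22.5,55],[-22.5,55]):
  for h in(0,45): print('blk',u(np.r_[R@a+p[:2]+[0,2.1],z+h]))
```

```text
[556.70634002 168.78712233  71.93171042] [ 1.5740e+01  2.7010e+01  1.0113e+02 -1.0000e-02  5.1780e+01  1.7570e+01]
blk top L [[577.9 222.3  94.3]]
blk top R [[531.5 221.6  94.3]]
bot L [[582.2 220.1  49.3]]
bot R [[535.9 219.9  49.3]]
plate nearL [[621.3 253.8  30. ]]
nearR [[499.1 254.   30. ]]
farR [[493.9  44.4  30. ]]
end stop far L [[577.5 240.6  44. ]]
far R [[553.7 240.2  44. ]]
[619.6 260.6  30. ] [[79.0, 525.0]]
[499.7 264.1  30. ] [[412.0, 564.0]]
[493.2  44.2  30. ] [[560.0, 288.0]]
[582.9 236.7  44. ] [[198.0, 467.0]]
[554.9 237.5  44. ] [[275.0, 476.0]]
blk [[213.0, 439.0]]
blk [[208.0, 325.0]]
blk [[335.0, 453.0]]
blk [[332.0, 338.0]]
```

```bash
python3 jog.py '0 -2 4 0;0 -2 8 0;0 -2 12 0;0 -2 14 0' - 110 && python3 jog.py '0 0 1 0;0 0 2 0;0 0 2 0' && python3 jog.py '0 0 1 0;0 0 2 0;0 0 2 0'
```

```text
clock: 5.8
position: [554.1, 169.5, 57.4]
tcp_rot: [180.0, -0.1, 88.2]
contact_force: [-2.0, 3.2, 4.1]
opening: 42.6
grip_force: 116.4
clock: 6.1
position: [554.5, 169.4, 55.7]
tcp_rot: [179.9, -0.0, 88.2]
contact_force: [-0.5, 3.6, 3.7]
opening: 42.7
grip_force: 116.4
clock: 6.4
position: [554.8, 169.3, 53.7]
tcp_rot: [179.9, -0.0, 88.2]
contact_force: [-0.1, 5.4, 5.0]
opening: 43.0
grip_force: 116.5
```

```bash
for i in 1; do python3 jog.py '0 0 0.5 0;0 0 1 0;0 0 1 0'; done; python3 jog.py '0 0 0.5 0;0 0 1 0;0 0 1 0'
```

```text
clock: 6.7
position: [554.8, 169.3, 52.9]
tcp_rot: [179.9, -0.1, 88.2]
contact_force: [-1.5, 4.2, 6.2]
opening: 43.2
grip_force: 116.9
clock: 7.0
position: [554.9, 169.3, 52.8]
tcp_rot: [179.9, -0.1, 88.2]
contact_force: [-1.8, 4.4, 11.7]
opening: 43.3
grip_force: 117.9
```

```bash
python3 jog.py '0 0 0.5 0;0 0 1 0;0 0 1 0'
```

```text
clock: 7.3
position: [554.8, 169.3, 52.7]
tcp_rot: [179.9, -0.1, 88.2]
contact_force: [-3.2, 3.4, 17.5]
opening: 42.5
grip_force: 118.6
```

```bash
python3 jog.py '0 0 1 0;0 1.5 1 0;0 3 1 0;0 4.5 1 0;0 6 1 0' && python3 jog.py '0 1 0 0;0 2 0 0;0 2 0 0'
```

```text
clock: 7.8
position: [555.4, 169.2, 52.8]
tcp_rot: [-179.5, -0.0, 88.1]
contact_force: [-20.6, 5.3, 34.8]
opening: 43.1
grip_force: 120.6
clock: 8.1
position: [557.1, 169.0, 52.8]
tcp_rot: [-179.5, 0.0, 88.1]
contact_force: [-18.7, 4.5, 33.7]
opening: 42.8
grip_force: 120.6
```

```bash
python3 jog.py '0 0.7 0 0;0 1.4 0 0;0 1.4 0 0'
```

```text
clock: 8.4
position: [557.2, 169.0, 52.8]
tcp_rot: [-179.3, 0.0, 88.1]
contact_force: [-21.2, 5.1, 36.8]
opening: 43.0
grip_force: 120.9
```

```bash
python3 jog.py '0 0 -1 0;0 0 -2 0;0 1 -2 0;0 2 -2 0'
```

```text
clock: 8.8
position: [562.4, 168.2, 52.8]
tcp_rot: [-179.6, 0.1, 88.2]
contact_force: [-10.2, 1.8, 18.3]
opening: 42.9
grip_force: 118.6
```

```bash
python3 jog.py '0 1 0 0;0 2 0 0;0 2 0 0'
```

```text
clock: 9.1
position: [565.2, 167.8, 52.8]
tcp_rot: [-179.7, 0.1, 88.2]
contact_force: [-8.4, 1.0, 17.7]
opening: 42.8
grip_force: 118.4
```

```bash
python3 jog.py '0 0.5 0 0;0 1 0 0;0 1 0 0'
```

```text
clock: 9.4
position: [565.3, 167.8, 52.8]
tcp_rot: [-179.6, 0.1, 88.2]
contact_force: [-11.5, 1.6, 19.9]
opening: 42.6
grip_force: 118.4
```

```bash
python3 jog.py '0 0.5 0 0;0 1 0 0;0 1 0 0'
```

```text
clock: 9.7
position: [567.1, 167.7, 52.8]
tcp_rot: [-179.7, 0.1, 88.2]
contact_force: [-8.7, 0.9, 17.4]
opening: 42.8
grip_force: 118.4
```

```bash
python3 jog.py '0 0.5 0 0;0 1 0 0;0 1 0 0';python3 -c "
from h import *
print(bot.get_state()['moment'])"
```

```text
clock: 10.0
position: [567.2, 167.7, 52.8]
tcp_rot: [-179.6, 0.1, 88.2]
contact_force: [-12.0, 0.8, 19.3]
opening: 42.7
grip_force: 118.5
[ 0.18199205  1.98390305 -0.03932049]
```

```bash
python3 jog.py '0 0.5 0 0;0 1 0 0;0 1 0 0'
```

```text
clock: 10.3
position: [567.5, 167.7, 52.8]
tcp_rot: [-179.5, 0.1, 88.2]
contact_force: [-12.5, 0.8, 21.6]
opening: 42.5
grip_force: 118.8
```

```bash
python3 jog.py '0 0.5 0 0;0 1 0 0;0 1 0 0'
```

```text
clock: 10.6
position: [567.5, 167.7, 52.9]
tcp_rot: [-179.4, 0.1, 88.1]
contact_force: [-14.8, 1.7, 22.6]
opening: 42.7
grip_force: 119.1
```

```bash
python3 jog.py '0 0.5 0 0;0 1 0 0;0 1 0 0'; python3 to.py 567 168 50 88.3
```

```text
clock: 10.9
position: [567.6, 167.7, 52.9]
tcp_rot: [-179.3, 0.1, 88.1]
contact_force: [-17.5, 2.0, 24.7]
opening: 42.9
grip_force: 119.3
shift [ 0.3 -0.6  2.9] turn -0.16 F [-17.5   2.   24.7] 10.9
```

```bash
python3 jog.py '0 0 -0.5 0;1 -0.5 -0.7 0;2 -1 -0.7 0;3 -1 -0.7 0;4 -1 -0.7 0'
```

```text
clock: 11.4
position: [567.5, 167.8, 53.0]
tcp_rot: [-179.4, 0.5, 88.2]
contact_force: [-13.0, -14.5, 21.6]
opening: 42.8
grip_force: 118.7
```

```bash
python3 jog.py '1 0 0 0;2 0 0 0;3 0 0 0'
```

```text
clock: 11.7
position: [567.6, 168.1, 53.2]
tcp_rot: [-179.3, 0.7, 88.3]
contact_force: [-13.7, -22.1, 24.9]
opening: 43.0
grip_force: 119.1
```

```bash
python3 jog.py '0 -1 0 0;0 -2 0 0;0.5 -2 0 0;1 -2 0 0'
```

```text
clock: 12.1
position: [567.5, 170.2, 53.2]
tcp_rot: [-179.6, 0.6, 88.2]
contact_force: [-8.8, -16.6, 19.8]
opening: 43.1
grip_force: 118.4
```

```bash
python3 jog.py '-0.5 0 1 0;-1 -0.5 2 0;-1 -0.5 2 0;-1 -0.5 2 0'
```

```text
clock: 12.5
position: [567.5, 170.2, 52.9]
tcp_rot: [-179.7, 0.5, 88.2]
contact_force: [-10.9, -14.4, 28.8]
opening: 42.9
grip_force: 119.9
```

```bash
python3 jog.py '1 -0.5 0 0;2 -0.5 0.5 0;3 -0.5 1 0;3 -0.5 1 0'
```

```text
clock: 12.9
position: [567.5, 170.2, 52.9]
tcp_rot: [-179.7, 0.8, 88.3]
contact_force: [-12.1, -25.3, 36.0]
opening: 43.1
grip_force: 120.6
```

```bash
python3 jog.py '1 0 0 0;2 0 0 0;2 0 0 0'
```

```text
clock: 13.2
position: [567.5, 172.2, 52.9]
tcp_rot: [-179.7, 0.8, 88.3]
contact_force: [-11.5, -25.5, 35.9]
opening: 43.0
grip_force: 120.6
```

```bash
python3 jog.py '0.7 0 0 0;1.4 0 0 0;2.1 0 0 0;2.8 0 0 0;2.8 0 0 0'
```

```text
clock: 13.7
position: [567.6, 174.9, 52.9]
tcp_rot: [-179.7, 0.8, 88.3]
contact_force: [-11.4, -25.5, 34.9]
opening: 43.2
grip_force: 120.5
```

```bash
python3 jog.py '0.7 0 0 0;1.4 0 0 0;2.1 0 0 0;2.8 0 0 0;2.8 0 0 0'
```

```text
clock: 14.2
position: [567.7, 177.7, 53.0]
tcp_rot: [-179.7, 0.8, 88.3]
contact_force: [-11.2, -25.5, 35.1]
opening: 42.7
grip_force: 120.5
```

```bash
python3 jog.py '0.5 0 0 0;1 0 0 0;1.5 0 0 0;1.5 0 0 0'
```

```text
clock: 14.6
position: [567.7, 179.1, 53.0]
tcp_rot: [-179.7, 0.8, 88.3]
contact_force: [-11.8, -26.9, 34.6]
opening: 42.8
grip_force: 120.5
```

```bash
python3 jog.py '0.5 0 0 0;1 0 0 0;1.5 0 0 0;1.5 0 0 0'
```

```text
clock: 15.0
position: [567.8, 180.9, 52.7]
tcp_rot: [-179.7, 0.7, 88.2]
contact_force: [-11.3, -25.4, 34.0]
opening: 42.8
grip_force: 120.4
```

```bash
python3 jog.py '0.5 0 0 0;1 0 0 0;1.5 0 0 0;1.5 0 0 0'
```

```text
clock: 15.4
position: [567.8, 181.7, 52.7]
tcp_rot: [-179.7, 0.8, 88.2]
contact_force: [-11.3, -28.8, 34.2]
opening: 42.9
grip_force: 120.4
```

```bash
python3 jog.py '0.5 0 0 0;1 0 0 0;1 0 0 0'; python3 -c "
from h import *
shot('side','s4',(190,180,270,240))"
```

```text
clock: 15.7
position: [567.8, 181.7, 52.7]
tcp_rot: [-179.7, 0.9, 88.2]
contact_force: [-11.5, -31.6, 34.9]
opening: 42.7
grip_force: 120.5
10.0
```

View pics/s4.png

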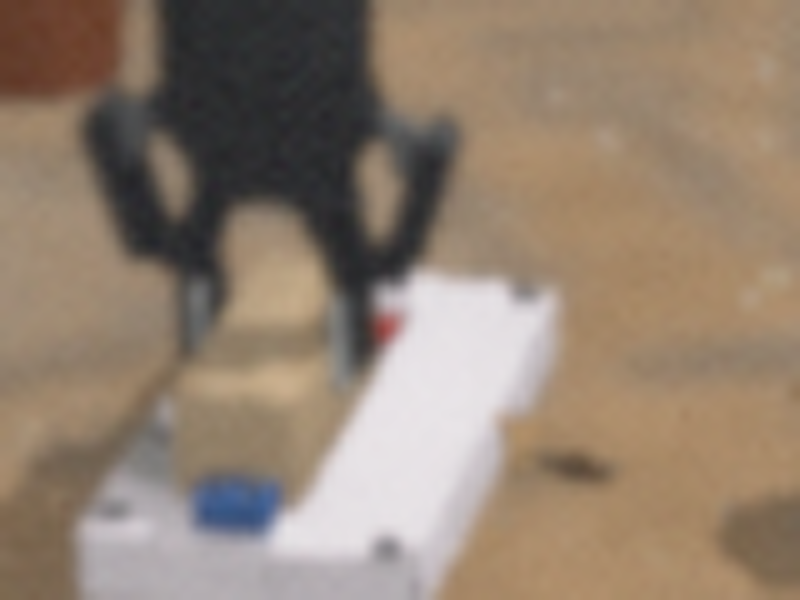

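The block is against the end stop: y holds at 181.7 while the force rises. Now I'll relax the stored forces, then open.

```bash
python3 jog.py '-1.5 -0.5 -0.5 0;-3 -1 -1 0;-4.5 -1.5 -2 0;-5 -2 -2.5 0;-5 -2 -2.5 0'
```

```text
clock: 16.25
position: [567.7, 181.6, 52.8]
tcp_rot: [-180.0, 0.4, 88.2]
contact_force: [-2.5, -14.3, 15.1]
opening: 42.9
grip_force: 117.7
```

```bash
python3 jog.py '-1 0 -0.5 0;-2 -0.3 -1 0;-3 -0.5 -1.5 0;-3 -0.5 -1.5 0'
```

```text
clock: 16.65
position: [567.6, 181.7, 52.8]
tcp_rot: [180.0, 0.2, 88.2]
contact_force: [1.0, -7.2, 3.5]
opening: 42.7
grip_force: 116.4
```

```bash
python3 jog.py '-1 0 0 0;-1.5 0 0 0' - 20 && python3 jog.py '0 0 0 0;0 0 0 0;0 0 0 0;0 0 0 0' 70 && python3 jog.py '0 0 -10 0;0 0 -30 0;0 0 -60 0;0 0 -100 0;0 0 -140 0'
```

```text
clock: 16.85
position: [567.6, 181.7, 52.8]
tcp_rot: [180.0, 0.0, 88.2]
contact_force: [0.5, -3.0, 2.0]
opening: 42.4
grip_force: 116.4
clock: 17.25
position: [567.3, 182.4, 52.8]
tcp_rot: [-180.0, -0.0, 88.2]
contact_force: [0.5, 0.1, 0.7]
opening: 69.9
grip_force: 0.0
clock: 17.75
position: [567.1, 182.1, 194.9]
tcp_rot: [-180.0, 0.0, 88.2]
contact_force: [0.7, 0.0, -0.3]
opening: 70.3
grip_force: 0.0
```

```bash
python3 jog.py '-30 0 -10 0;-70 0 -20 0;-110 0 -20 0;-150 0 -20 0;-190 0 -20 0' && python3 jog.py '-40 0 0 0;-80 0 0 0;-100 0 0 0;-100 0 0 0'
python3 - <<'E'
from h import *
a=read_camera('top')[148:204,164:252,::-1];b=read_camera('side')[180:240,190:270,::-1]
r=lambda x:cv2.resize(x,(400,300) if 0 else (400,int(400*x.shape[0]/x.shape[1])),interpolation=cv2.INTER_CUBIC)
a,b=r(a),r(b);h=max(len(a),len(b));p=lambda x:np.vstack([x,np.zeros((h-len(x),400,3),np.uint8)])
cv2.imwrite('pics/fin.png',np.hstack([p(a),p(b)]))
E
```

```text
clock: 18.25
position: [561.2, -9.2, 214.1]
tcp_rot: [179.9, 0.0, 88.2]
contact_force: [0.7, -0.0, -0.1]
opening: 70.3
grip_force: 0.0
clock: 18.65
position: [558.1, -110.3, 213.8]
tcp_rot: [179.9, 0.0, 88.0]
contact_force: [0.4, 0.5, -0.2]
opening: 69.8
grip_force: 0.0
```

View pics/fin.png

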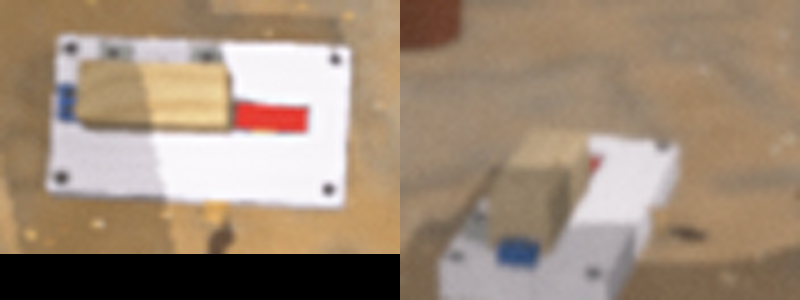

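The block lies square against both rear stops and the end stop. The whole red catch is visible behind its tail, from x 235 to 308 px in the left view. I'm handing it in.

```bash
python3 -c "
from bench import bot, order, read_camera, camera_model
print(order.hand_in())"
```

```text
the job is handed in; nothing more can be done
None
```

The block is seated against both rear stops and the end stop with the red catch up behind it. The job was handed in at about 19 s, but the tail probably lifted about 1 mm for roughly half a second early in the end slide, until I pressed harder.

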